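# Fit the last cartridge and set the bleed screw of the vacuum manifold

## Task

Get the vacuum manifold ready: take the fresh purple-banded cartridge from the blue rack and fit it upright and fully home in the one open port, leaving the spent orange-banded ones in the rack. Then turn the black wing screw of the bleed valve clockwise until it seats, back it off a quarter turn, and finish with the screw still held in your fingers at that setting while I connect the pump. Do not disturb the sample tubes and other things standing about.

Things in the scene. Friction and masses are not known exactly. Their poses are not given: they have to be found in the camera images.
- fresh: The fresh cartridge, the only loose one with purple bands: clear barrel 16 mm in diameter, 84 mm tall over all, 20 g, standing tip down in a hole of the blue rack. Origin at the lower end of its tip, z up its axis. Tip 7 mm in diameter, 12 mm long (last 3 mm narrow to 5 mm); barrel from 12 to 81 mm; rim flange 20 mm in diameter, 3 mm thick, on top.
- fresh_shoulder (a point): on the axis of the fresh cartridge where the tip meets the barrel's flat shoulder, 12 mm above its origin
- fresh_grip (a point): on the axis of the fresh cartridge, 45 mm above its origin: a good place for the TCP to grip the barrel, well below the flange
- spent1: a spent cartridge, same shape as the fresh one, with orange bands and a dark red bed, loose in another hole of the rack; origin at the lower end of its tip
- spent2: another spent cartridge like spent1, in the remaining hole of the rack
- rack: blue cartridge rack, fixed, 56 mm (its x) by 156 mm (its y) by 26 mm high, origin at the centre of its underside; three holes 17.6 mm in diameter and 20 mm deep in a row along its y, 48 mm apart; nothing stands beside the cartridges in its x direction, so grip across its x
- manifold: vacuum manifold, fixed: glass basin, pale cover 134 mm (its x) by 334 mm (its y), top 122 mm above the counter; origin at the centre of its underside. On the cover: four ports in a row along y at x = -26 mm, 56 mm apart (three carry fixed purple-banded cartridges, rims 88 mm above the cover), four low caps 12 mm high at x = +40 mm, and near the +y end the brass bleed valve.
- port_open: the open port of the row of four: white socket 18 mm in diameter, 16 mm high, vertical, its hole 10 mm in diameter and 13 mm deep; origin at its foot on the cover, yaw as the manifold. An orange handle sticks out 23 mm to its -x side, under 13 mm high. Neighbours stand 56 mm away along the manifold's y: hold the cartridge across the manifold's x.
- port_mouth (a point): centre of the hole's mouth at the top of the open port's socket, 16 mm above the cover; the cartridge is home when its shoulder rests here
- wing (a point): wing of the bleed valve's thumbscrew: upright black bar 40 mm long (its x), 12 mm thick (its y), 22 mm high, white index line on its +x half; origin at its centre on the screw's vertical axis, 163 mm above the counter. Grip it across its thickness; under it only a stem 12 mm across, down to 18 mm above the cover. It turns with the screw and does not rise.
- bleed_screw (a joint): angle of the bleed screw in rad: 0 when screwed fully in (seated, a hard stop, wing along the manifold's x, index line to +x), growing as it opens, counter-clockwise seen from above, to 6.3 at most. It starts 1.9 to 3.6 rad open, turns stiffly (0.04 N m) and stays where it is left
- orange_rack: bystander: rack of orange-capped blood tubes, 80 by 190 mm, 89 mm high
- amber_bottle: bystander: amber bottle 64 mm in diameter, 150 mm high
- marker: bystander: white marker pen with purple cap, 130 mm long, lying on the counter
- tray: bystander: steel tray 130 by 200 mm, 25 mm high, with forceps and two tubes
Not all that is in view belongs to the job. What is shaped like the fresh but green is not meant.

How it is judged:
By the outcome, as a careful person would: the job done as asked, in the order asked, and still so for the second after the job is handed in, while the arm keeps its last pose, push and grip.
It also fails if it takes over 61 s, if anything falls off the work surface, if the arm or the gripper's body presses on something with over 40 N, if the wrist force passes 120 N, or if a joint passes its speed limit or range.

## Robot

A 6-joint arm with a two-finger parallel gripper is mounted at the origin on the work surface. World frame = base frame: x ahead of the robot, y to its left, z up, the work surface at z = 0. Lengths are in mm, angles in rad, forces in N, time in s.
With the tool pointing down it reaches from about 350 to 875 mm from the base axis. Payload 4.2 kg.
Tool frame: the origin (TCP) lies between the finger pads, 19 mm behind the fingertips; this is the grasp point; z points along the fingers, y is the line along which they close (so a half turn about z gives the same grasp; the last joint's range is limited). The gripper opens to 85 mm and grips with 20 to 120 N. Pads are 22 mm wide; open, the fingers measure 114 mm over their backs; the gripper's body (76 mm by 85 mm) begins 54 mm behind the grasp point. The pads swing forward as they close: fully open they stand 13 mm farther back than shut.
Start: joints at [-0.845, 0.385, 0.008, 0, -1.194, -0.259], TCP at [281.281, -558.104, 250.012] pointing down, gripper open.
Joint ranges: [-3.14, 3.14], [-1.21, 2.06], [-1.07, 1.41], [-3.16, 2.05], [-2.99, -0.16], [-3.1, 3.1]. Speed limits (rad/s): [2.79, 2.79, 3.14, 3.14, 3.14, 3.14].

## Interface

Orientations are given as a unit quaternion [x, y, z, w].
In Python, from bench import * gives the robot as it stands.
- The arm moves only by the tool carry_out, never from a script. Its argument "motion" is a list of rows, each a list of 7 numbers: the turn, a rotation vector about the tool's x, y, z in rad, then the shift along the tool's x, y, z in mm, then the opening, from -1 (shut) to 1 (fully open), so that 0 is half open. A call has 1 to 5 rows; each row is the pose to reach, as a shift and turn from the pose commanded when the call began, along the tool's axes at that moment; what a row does not reach only later rows make up. A row lasts 1/8 s, in which the tool goes at most 62.5 mm and 10.7 degrees, less where a joint would pass 70% of its speed; a pose out of reach is approached as far as the arm can. A call with a gripper value outside its range is refused whole. The fingers move at their own pace and stop on an object; the grip force is fixed at half the most. Time passes only in rows, so rows that repeat a pose let the fingers close. It gives the time, the measured TCP pose, the force, the opening and the grip force at its end, in the units of the state.
- read_state(): the state, without advancing time (a new reading comes with each control period).
- get_image(name): name is "scene" or "top" or "wrist"; returns a dict with "color" (420x560x3 uint8, blue, green, red), "mtx" (3x3 intrinsics, pixels), "position" and "orientation" of the camera in the world. Camera axes: x right, y down, z forward; pixel columns grow to the right and rows downward; lengths in mm; the calibration is good to about 2 mm. A picture is of the moment at which its call begins. There is no depth.
- job_done(): hands the job in; it is judged then, once.
The state is a dict: "clock": time; "joints": joint angles; "joint_vel": joint speeds; "joint_efforts": joint torques, N m; "position": TCP position; "ee_rot": TCP orientation; "contact_force": force on the tool from outside, world axes, zero at the start; "wrist_torque": the same for the moment, N m; "gripper_width": finger opening in mm; "grasp_force": force on a finger pad.
Only numpy, scipy, OpenCV 4.12 (cv2) and the standard library are available. Lean on these libraries where they do the work, as an engineer would, in place of code of your own. Each camera call takes 0.05 s, during which the arm holds its last target. There are 200 camera calls.

## Working session

There is one attempt and no reset: what is moved stays moved. The work goes in short steps, Python scripts to look and compute and a tool call to move; the robot and the scene stay as the last step left them, time stands still between calls to the robot, and variables do not carry over. Pictures are saved under pics/ and viewed, at most 10 in all, crops included, and the job is handed in when it is done.

Besides the shell and the picture viewer there is one more tool, called after ">>>" as name(argument=value, ...), one argument or row to a line, values as JSON. carry_out: Moves the arm, as the interface text tells. Its arguments: {"type":"object","properties":{"motion":{"type":"array"}},"required":["motion"]}

```bash
mkdir -p pics
cat > h.py <<'E'
from bench import *
import numpy as np, cv2, json
from scipy.spatial.transform import Rotation as R
def snap(n,f):
    d=get_image(n); cv2.imwrite(f'pics/{f}.png',d['color'])
    json.dump({k:np.asarray(d[k]).tolist() for k in('mtx','position','orientation')},open(f'pics/{f}.json','w'));return d
def ray(f,u,v):
    d=json.load(open(f'pics/{f}.json'));K=np.array(d['mtx']);r=R.from_quat(d['orientation']).as_matrix()
    return np.array(d['position']),r@np.linalg.solve(K,[u,v,1.])
def onz(f,u,v,z):
    p,r=ray(f,u,v);return p+r*(z-p[2])/r[2]
def proj(f,P):
    d=json.load(open(f'pics/{f}.json'));r=R.from_quat(d['orientation']).as_matrix()
    q=np.array(d['mtx'])@(r.T@(np.asarray(P,float)-d['position']));return q[:2]/q[2]
E
python3 - <<'E'
from h import *
np.set_printoptions(precision=3,suppress=True)
a=snap('scene','s0');b=snap('top','t0')
c=np.hstack([a['color'],b['color']])
s=read_state();print(s)
for d in(a,b):print(d['position'],d['mtx'],R.from_quat(d['orientation']).as_matrix())
cv2.imwrite('pics/t0b.png',cv2.resize(b['color'],(800,600),interpolation=cv2.INTER_CUBIC))
cv2.imwrite('pics/s0b.png',cv2.resize(a['color'],(800,600),interpolation=cv2.INTER_CUBIC))
E
```

```text
{'clock': 0.1, 'joints': array([-0.845,  0.385,  0.007, -0.   , -1.194, -0.259]), 'joint_vel': array([ 0.001, -0.001,  0.003,  0.001,  0.001, -0.001]), 'joint_efforts': array([ -0.001, -39.332,  18.893,   4.198,  -0.003,  -0.   ]), 'position': array([ 281.055, -557.692,  249.042]), 'ee_rot': array([-0.231,  0.973,  0.001, -0.   ]), 'contact_force': array([-0.017, -0.028,  0.45 ]), 'wrist_torque': array([ 0.027, -0.037,  0.007]), 'grasp_force': 0.0, 'gripper_width': 85.77762920559647}
[1218.    -300.793 1074.628] [[514.035   0.    264.901]
 [  0.    514.035 211.104]
 [  0.      0.      1.   ]] [[ 0.409  0.734 -0.541]
 [ 0.912 -0.333  0.238]
 [-0.005 -0.591 -0.806]]
[ 400.432  -36.449 1078.752] [[383.893   0.    275.62 ]
 [  0.    383.893 203.447]
 [  0.      0.      1.   ]] [[ 0.018 -0.985  0.169]
 [-1.    -0.016  0.009]
 [-0.006 -0.169 -0.986]]
```

View pics/t0b.png

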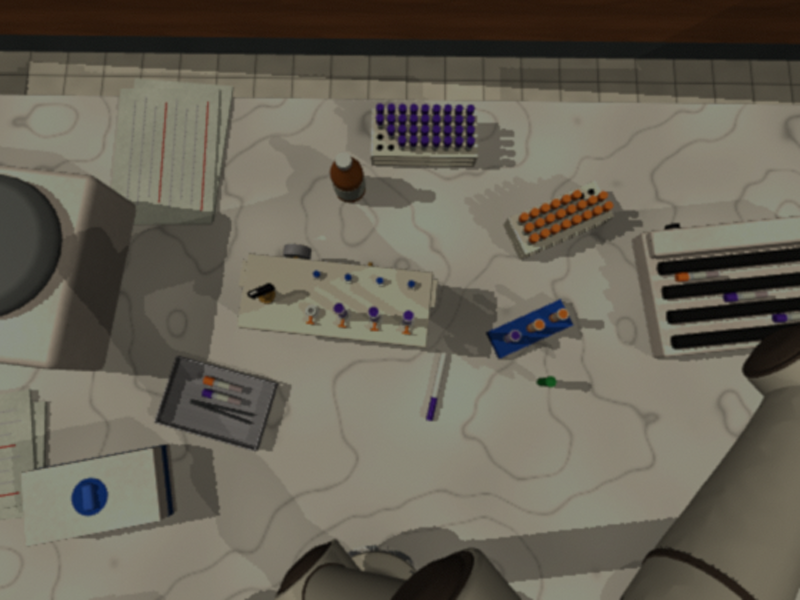

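View pics/s0b.png

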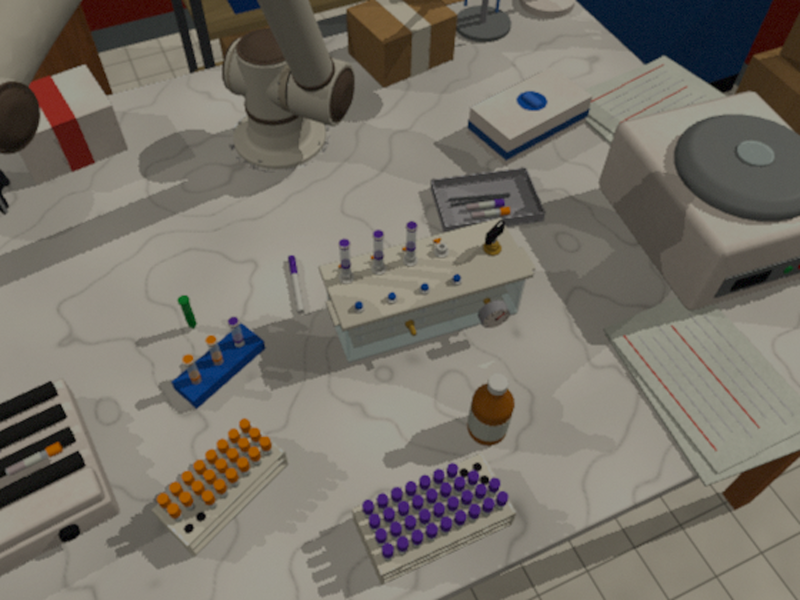

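The top view shows the blue rack with purple at (515,336) and orange at (538,324) and (562,313). The green lookalike stands at (547,381). The manifold's white empty port is at (311,316) and the black wing at (262,291). The purple cartridge in the blue rack fits the description; here is an enlarged crop to confirm.

Run:
```python
import cv2,numpy as np
t=cv2.imread('pics/t0.png');s=cv2.imread('pics/s0.png')
def c(i,u,v,w,h,W,H):
    return cv2.resize(i[v:v+h,u:u+w],(W,H),interpolation=cv2.INTER_CUBIC)
A=c(t,160,170,150,75,600-0,300) # x4
B=c(t,335,205,50,75,200,300)
C=c(s,215,150,150,75,600,300)
D=c(s,135,215,50,75,200,300)
cv2.imwrite('pics/c1.png',np.vstack([np.hstack([A,c(t,340,205,75,75,200,300)*0+B]),np.hstack([C,D])]))
```

```text
(no output)
```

View pics/c1.png

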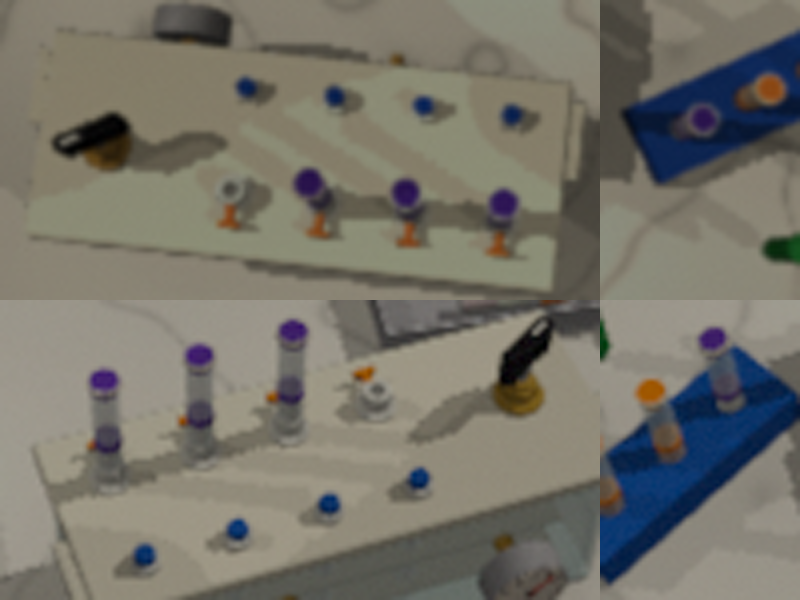

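```bash
cat > m.py <<'E'
from h import *
np.set_printoptions(precision=3,suppress=True)
A=lambda x,y:(160+x/4-.4,170+y/4-.4)
B=lambda x,y:(335+(x-600)/4-.4,205+y/4-.4)
C=lambda x,y:(215+x/4-.4,150+(y-300)/4-.4)
D=lambda x,y:(135+(x-600)/4-.4,215+(y-300)/4-.4)
def tri(a,b):
    (p,r),(q,s)=ray('t0',*a),ray('s0',*b); t=np.linalg.lstsq(np.c_[r,-s],q-p,rcond=None)[0]
    x,y=p+r*t[0],q+s*t[1];return (x+y)/2,x-y
print('fresh top',tri(B(703,119),D(713,338)),onz('t0',*B(703,119),90),onz('s0',*D(713,338),90))
print('port',tri(A(231,189),C(376,391)),onz('t0',*A(231,189),138),onz('s0',*C(376,391),138))
cs=[onz('t0',*A(*c),122)[:2] for c in((58,30),(571,82),(552,290),(28,237))]
cs2=[onz('s0',*C(*c),122)[:2] for c in((36,448),)]
print('manif',cs,cs2,np.mean(cs,0))
y=cs[0]-cs[1]+cs[3]-cs[2];print('yaw man',np.arctan2(-y[0],y[1]),np.linalg.norm(y)/2)
print('rims t',[onz('t0',*A(*c),210)[:2] for c in((310,183),(405,193),(503,204))])
print('rims s',[onz('s0',*C(*c),210)[:2] for c in((291,332),(199,355),(104,380))])
print('caps t',[onz('t0',*A(*c),134)[:2] for c in((246,87),(335,96),(423,104),(512,115))])
print('caps s',[onz('s0',*C(*c),134)[:2] for c in((419,477),(329,502),(237,529),(145,554))])
print('wing ends t',[onz('t0',*A(*c),174)[:2] for c in((60,143),(122,121))])
print('wing s end',[onz('s0',*C(*c),174)[:2] for c in((545,322),(508,362))])
k=.7
rc=[onz('t0',*(np.array(c)*k),26)[:2] for c in((487,331),(566,301),(577,323),(500,357))]
print('rack',rc,np.mean(rc,0));y=rc[0]-rc[1]+rc[3]-rc[2];print(np.arctan2(-y[0],y[1]),np.linalg.norm(y)/2)
print('rack rims',[onz('t0',*(np.array(c)*k),90)[:2] for c in((515,336),(538,324),(562,313))])
print('rack rims s',[onz('s0',*(np.array(c)*k),90)[:2] for c in((234,322),(211,341),(188,358))])
E
python3 m.py
```

```text
fresh top (array([ 493.448, -244.399,   92.047]), array([-1.152, -3.519,  0.64 ])) [ 493.093 -246.662   90.   ] [ 492.752 -242.538   90.   ]
port (array([526.403, 117.228, 136.961]), array([-0.704, -2.15 , -0.442])) [525.883 115.949 138.   ] [527.358 117.937 138.   ]
manif [array([628.854, 233.969]), array([600.233, -94.804]), array([468.139, -83.793]), array([495.569, 244.456])] [array([471.595, -79.512])] [548.199  74.957]
yaw man -0.0851064914253061 329.70360496615
rims t [array([520.499,  59.258]), array([515.658,   4.831]), array([510.286, -51.149])]
rims s [array([521.639,  61.985]), array([515.926,   7.644]), array([510.971, -47.86 ])]
caps t [array([591.169, 109.974]), array([586.331,  53.852]), array([582.133,  -1.474]), array([576.048, -57.309])]
caps s [array([593.249, 112.608]), array([588.076,  56.88 ]), array([583.815,   0.482]), array([578.347, -54.314])]
wing ends t [array([547.098, 213.728]), array([561.081, 177.324])]
wing s end [array([547.464, 216.835]), array([565.872, 181.664])]
rack [array([ 505.459, -207.106]), array([ 566.339, -360.631]), array([ 523.85 , -380.238]), array([ 456.218, -231.304])] [ 512.967 -294.82 ]
0.4017783339139818 164.3138322440072
rack rims [array([ 490.91 , -247.005]), array([ 513.332, -288.938]), array([ 534.111, -332.908])]
rack rims s [array([ 497.213, -241.633]), array([ 517.521, -286.463]), array([ 533.503, -328.705])]
```

Confirmed: the fresh cartridge is purple and at the near-manifold end of the blue rack, about (493,-244.5). The open port is the ringed socket next to the valve, about (526.5,117). I am moving above the fresh cartridge.

>>> carry_out(
  motion=[
    [0,0,-0.18,-50,28,8,0.6],
    [0,0,-0.36,-105,58,16,0.4],
    [0,0,-0.54,-160,89,24,0.4],
    [0,0,-0.72,-213,118,32,0.4],
    [0,0,-0.9,-266,148,40,0.4],
  ],
)

```text
clock: 0.72
position: [452.9, -304.3, 209.5]
ee_rot: [-0.634, 0.774, 0.0, -0.0]
contact_force: [1.4, -0.7, 0.6]
gripper_width: 60.0
grasp_force: 0.0
```

```bash
cat >> h.py <<'E'
def go(P,yaw,s=None):
    """needed row from measured pose: P world, tool y at world yaw (mod pi), tool down"""
    s=s or read_state(); q=R.from_quat(s['ee_rot']); d=q.inv().apply(np.asarray(P,float)-s['position'])
    best=None
    for k in(0,np.pi):
        y=np.array([np.cos(yaw+k),np.sin(yaw+k),0]);z=np.array([0,0,-1.]);T=R.from_matrix(np.c_[np.cross(y,z),y,z])
        v=(q.inv()*T).as_rotvec()
        if best is None or np.linalg.norm(v)<np.linalg.norm(best):best=v
    print('turn',best.round(4),'shift',d.round(1),'| pos',s['position'].round(1),'q',s['joints'].round(2),'w',round(s['gripper_width'],1),'t',s['clock'],'F',s['contact_force'].round(1));return best,d
E
python3 - <<'E'
from h import *
go([493,-244.5,200],.42)
E
```

```text
turn [ 3.000e-04  2.000e-04 -6.181e-01] shift [-66.6 -27.5   9.5] | pos [ 452.9 -304.3  209.5] q [-0.29  0.28 -0.25 -0.   -1.04  0.1 ] w 60.0 t 0.725 F [ 1.4 -0.7  0.6]
```

>>> carry_out(
  motion=[
    [0,0,-0.18,-40,-18,5,0.4],
    [0,0,-0.36,-67,-28,9,0.4],
    [0,0,-0.54,-67,-28,9,0.4],
    [0,0,-0.618,-67,-28,9,0.4],
    [0,0,-0.618,-67,-28,9,0.4],
  ],
)

```text
clock: 1.35
position: [493.0, -246.1, 200.6]
ee_rot: [0.837, -0.547, -0.0, 0.0]
contact_force: [-0.5, 0.1, -0.3]
gripper_width: 60.0
grasp_force: 0.0
```

Run:
```python
from h import *
go([493,-244.5,51],.42)
d=snap('wrist','w1')
cv2.imwrite('pics/w1b.png',cv2.resize(d['color'],(800,600),interpolation=cv2.INTER_CUBIC))
print(d['position'],R.from_quat(d['orientation']).as_matrix().round(3),[proj('w1',[493,-244.5,z]).round(1)/.7 for z in(6,26,90)])
```

```text
turn [ 0.0006  0.0007 -0.0068] shift [ -1.3  -0.7 149.6] | pos [ 493.  -246.1  200.6] q [-0.17  0.3  -0.25 -0.   -1.02  0.58] w 60.0 t 1.35 F [-0.5  0.1 -0.3]
[ 525.80703683 -320.49945977  325.45078008] [[-0.916 -0.38  -0.128]
 [-0.401  0.87   0.287]
 [ 0.002  0.314 -0.949]] [array([401.42857143, 270.14285714]), array([401.42857143, 277.57142857]), array([401.28571429, 309.        ])]
```

View pics/w1b.png

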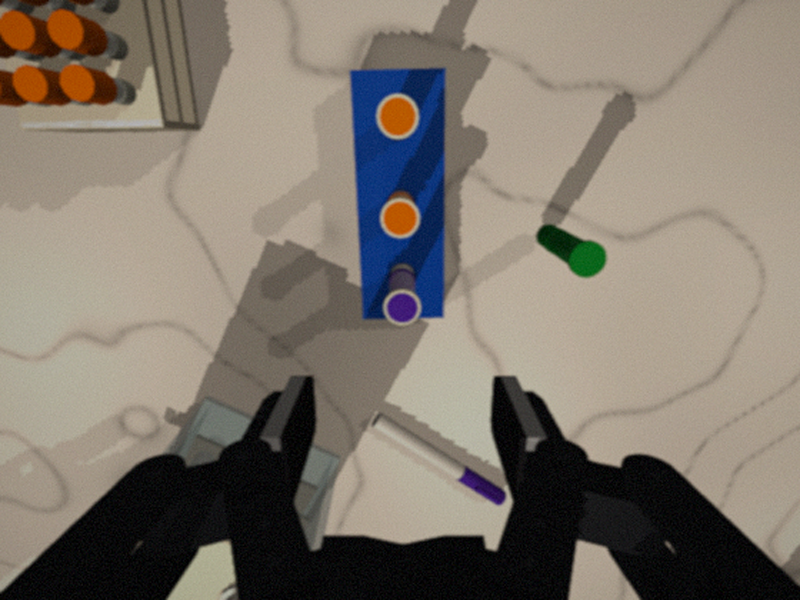

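The purple rim is at (402,308), against a predicted (401,309), with the orange ones at (400,218) and (397,116). The aim is good, so I am descending and gripping.

>>> carry_out(
  motion=[
    [0,0,0,-1.3,-0.7,50,0.3],
    [0,0,0,-1.3,-0.7,100,0.2],
    [0,0,0,-1.3,-0.7,135,0],
    [0,0,0,-1.3,-0.7,150,-0.2],
    [0,0,0,-1.3,-0.7,150,-0.2],
  ],
)

```text
clock: 2.02
position: [493.2, -245.0, 50.6]
ee_rot: [0.837, -0.547, -0.001, 0.0]
contact_force: [0.2, -0.3, 0.7]
gripper_width: 34.3
grasp_force: 0.0
```

>>> carry_out(
  motion=[
    [0,0,0,0,0,0,-0.6],
    [0,0,0,0,0,0,-1],
    [0,0,0,0,0,0,-1],
    [0,0,0,0,0,0,-1],
    [0,0,0,0,0,0,-1],
  ],
)

```text
clock: 2.65
position: [494.3, -245.2, 52.6]
ee_rot: [0.837, -0.546, 0.001, -0.0]
contact_force: [-1.1, -0.8, 5.8]
gripper_width: 14.3
grasp_force: 58.5
```

Run:
```python
from h import *
s=read_state();print(s['grasp_force'],s['position'],s['contact_force'],s['wrist_torque'],s['gripper_width'])
go([526.5,117,250],-.093)
```

```text
58.4542179107666 [ 494.34988116 -245.20698722   52.56102304] [-1.1256032  -0.77986548  5.76628498] [-0.12529332  0.22760565 -0.0127156 ] 14.275385871216491
turn [-0.0026 -0.0015  0.5076] shift [-318.2 -175.7 -197.7] | pos [ 494.3 -245.2   52.6] q [-0.17  0.48 -0.41  0.   -0.67  0.58] w 14.3 t 2.65 F [-1.1 -0.8  5.8]
```

>>> carry_out(
  motion=[
    [0,0,0,0,0,-40,-1],
    [0,0,0,0,0,-100,-1],
    [0,0,0.1,-15,-8,-158,-1],
    [0,0,0.2,-45,-25,-205,-1],
    [0,0,0.3,-90,-50,-222,-1],
  ],
)

```text
clock: 3.28
position: [503.9, -141.9, 276.7]
ee_rot: [0.744, -0.668, 0.003, -0.002]
contact_force: [0.5, 0.8, -0.3]
gripper_width: 14.7
grasp_force: 59.7
```

Run:
```python
from h import *
s=read_state();print(s['grasp_force'])
go([526.5,117,260],-.093)
```

```text
59.74624514579773
turn [-6.900e-03 -2.000e-04  2.016e-01] shift [-254.9  -50.4   16.8] | pos [ 503.9 -141.9  276.7] q [ 0.04  0.19 -0.2   0.   -1.18  0.07] w 14.7 t 3.275 F [ 0.5  0.8 -0.3]
```

>>> carry_out(
  motion=[
    [0,0,0.05,-55,-11,0,-1],
    [0,0,0.1,-115,-23,0,-1],
    [0,0,0.15,-175,-35,0,-1],
    [0,0,0.2,-235,-46,0,-1],
    [0,0,0.2,-255,-50,4,-1],
  ],
)

```text
clock: 3.9
position: [523.4, 119.8, 269.1]
ee_rot: [-0.677, 0.736, 0.0, 0.001]
contact_force: [-1.0, -0.7, -0.6]
gripper_width: 14.8
grasp_force: 59.7
```

>>> carry_out(
  motion=[
    [0,0,0,0,0,20,-1],
    [0,0,0,0,0,35,-1],
    [0,0,0,0,0,35,-1],
  ],
)

```text
clock: 4.28
position: [522.8, 115.7, 232.6]
ee_rot: [-0.676, 0.737, 0.0, -0.002]
contact_force: [-0.4, -0.6, 0.6]
gripper_width: 14.9
grasp_force: 59.8
```

Run:
```python
from h import *
s=read_state();print(s['grasp_force'],s['contact_force'])
go([526.5,117,172],-.093)
w=snap('wrist','w2')['color'];c=snap('scene','s2')['color'];t=snap('top','t2')['color']
p=proj('s2',[526.5,117,150]);q=proj('t2',[526.5,117,150]);print(p,q,s['position'])
f=lambda i,p,n,N:cv2.resize(i[int(p[1])-n:int(p[1])+n,int(p[0])-n:int(p[0])+n],(N,N),interpolation=cv2.INTER_CUBIC)
cv2.imwrite('pics/c2.png',np.hstack([f(c,p,40,400),cv2.resize(w[150:420,145:415],(400,400),interpolation=cv2.INTER_CUBIC)]))
print([proj('s2',x).round(1) for x in([526.5,117,138],[s['position'][0],s['position'][1],s['position'][2]-46])])
print([proj('w2',x).round(1) for x in([526.5,117,138],[s['position'][0],s['position'][1],s['position'][2]-46])])
```

```text
59.75083529949188 [-0.39957704 -0.56677524  0.55531656]
turn [ 0.0029 -0.0018  0.006 ] shift [-1.7 -3.8 60.6] | pos [522.8 115.7 232.6] q [ 0.52  0.25 -0.24 -0.   -1.09 -0.61] w 14.9 t 4.275 F [-0.4 -0.6  0.6]
[308.40203676 168.92430321] [216.16562687 215.9297941 ] [522.78269135 115.73513024 232.61761229]
[array([308.1, 172.2]), array([308.2, 157.6])]
[array([276.9, 224.1]), array([282.1, 250.8])]
```

View pics/c2.png

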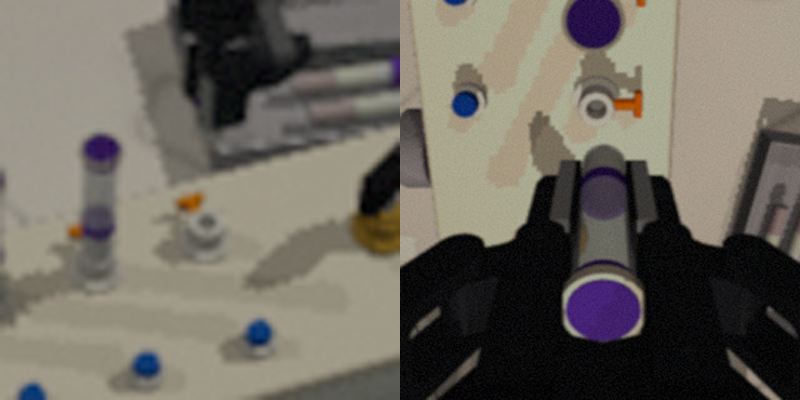

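Run:
```python
from h import *
s=read_state();P=s['position'];z=R.from_quat(s['ee_rot']).as_matrix()[:,2]
W=lambda x,y:(145+(x-400)*.675-.16,150+y*.675-.16)
print('port',onz('w2',*W(597,106),138), 'rim',onz('w2',*W(603,309),P[2]+38),'tool z',z)
ov=lambda n,i,pts:[cv2.circle(i,tuple(int(round((v+.5)*k)) for v in proj(n,p)),4,c,1) for p,c in pts]
pts=[([526.5,117,138],(0,0,255)),(P-[0,0,46],(0,255,0)),(P,(255,0,0)),(P+[0,0,38],(255,0,255))]
out=[]
for n in('s2','t2'):
    k=6;i=cv2.imread(f'pics/{n}.png');i=cv2.resize(i,None,fx=k,fy=k,interpolation=cv2.INTER_CUBIC);i=cv2.convertScaleAbs(i,alpha=1.5,beta=20);ov(n,i,pts)
    u,v=(proj(n,P-[0,0,20])*k).astype(int);out.append(i[v-270:v+270,u-200:u+200])
cv2.imwrite('pics/c3.png',np.hstack(out))
```

```text
port [525.63645848 114.9948734  138.        ] rim [523.04737299 113.58390316 272.74065666] tool z [ 1.28800239e-03  3.47556494e-04 -9.99999110e-01]
```

View pics/c3.png

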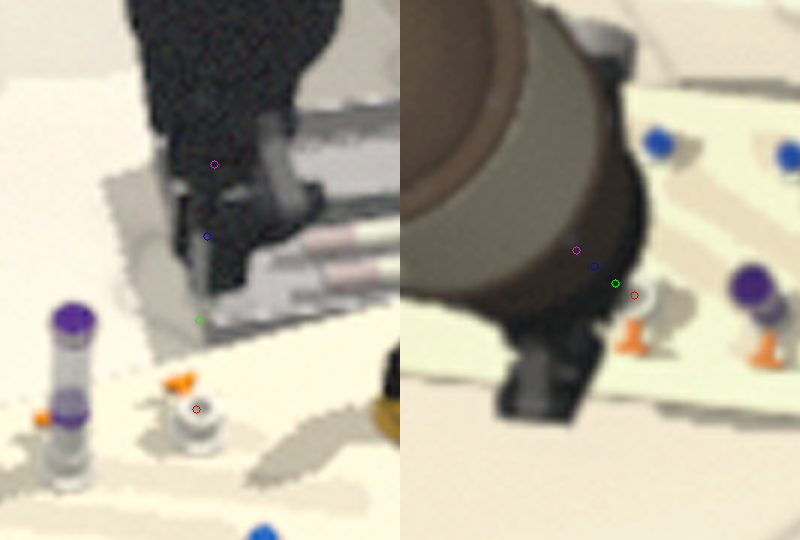

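The tip (green mark) hangs above and slightly off the port: about 3 mm in x, 1-2 mm in y. I am correcting and lowering to just above the mouth, then looking again.

>>> carry_out(
  motion=[
    [0,0,0,-1.6,-3.2,15,-1],
    [0,0,0,-1.6,-3.2,30,-1],
    [0,0,0,-1.6,-3.2,40,-1],
    [0,0,0,-1.6,-3.2,40,-1],
  ],
)

```text
clock: 4.92
position: [526.3, 117.7, 192.6]
ee_rot: [-0.676, 0.737, 0.0, -0.001]
contact_force: [-0.5, 0.1, -0.6]
gripper_width: 14.5
grasp_force: 59.7
```

Run:
```python
from h import *
s=read_state();P=s['position'];go([526.5,117,172],-.093)
w=snap('wrist','w3')['color'];c=snap('scene','s3')['color']
k=6;u,v=(310,165)
i=c[v-45:v+45,u-33:u+34];i=cv2.convertScaleAbs(cv2.resize(i,(402,540),interpolation=cv2.INTER_CUBIC),alpha=1.5,beta=20)
j=w[190:310,236:325];j=cv2.convertScaleAbs(cv2.resize(j,(398,540),interpolation=cv2.INTER_CUBIC),alpha=1.6,beta=20)
cv2.imwrite('pics/c4.png',np.hstack([i,j]))
print([proj('w3',x).round(1) for x in([526.5,117,138],P-[0,0,46])],[proj('s3',x).round(1) for x in([526.5,117,138],P-[0,0,46])])
```

```text
turn [ 0.0024 -0.0016  0.007 ] shift [ 0.7 -0.3 20.6] | pos [526.3 117.7 192.6] q [ 0.52  0.29 -0.29 -0.   -1.   -0.61] w 14.5 t 4.925 F [-0.5  0.1 -0.6]
[array([281.7, 243.6]), array([282.2, 250.8])] [array([308.1, 172.2]), array([308.5, 169.7])]
```

View pics/c4.png

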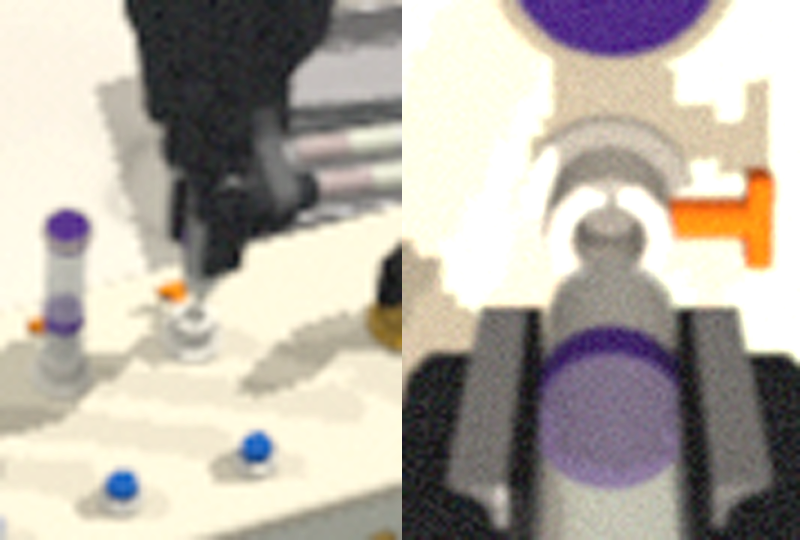

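Run:
```python
from h import *
P=read_state()['position']
m=np.array([-.093]);ym=np.array([np.sin(.093),np.cos(.093),0])
for o in(-3,-2,-1,0,1,2):
    a=P+o*ym
    f=lambda p:((proj('w3',p)[1]+.4-190)/.2222).round(1)
    print(o,'shoulder arc',f(a-8*ym-[0,0,34]),'tip arc',f(a-2.5*ym-[0,0,46]), f(a-3.5*ym-[0,0,43]))
for z in(138,):
    c=np.array([526.2,117,z]);print('port ring top',f(c-9*ym),'hole top',f(c-5*ym),'hole bottom',f(c+5*ym),'foot flange',f(c-9*ym-[0,0,16]))
```

```text
-3 shoulder arc 243.2 tip arc 244.2 246.7
-2 shoulder arc 250.9 tip arc 251.4 254.0
-1 shoulder arc 258.6 tip arc 258.5 261.3
0 shoulder arc 266.3 tip arc 265.7 268.5
1 shoulder arc 273.9 tip arc 272.8 275.7
2 shoulder arc 281.5 tip arc 279.8 282.9
port ring top 180.9 hole top 208.7 hole bottom 276.6 foot flange 139.8
```

Alignment is within a millimetre: socket ring centred at x≈611 and barrel at x≈612 in the crop, with the shoulder arc matching the TCP. I am inserting.

>>> carry_out(
  motion=[
    [0,0,0,0.6,-0.1,5,-1],
    [0,0,0,0.6,-0.1,10,-1],
    [0,0,0,0.6,-0.1,14,-1],
    [0,0,0,0.6,-0.1,17,-1],
    [0,0,0,0.6,-0.1,17,-1],
  ],
)

```text
clock: 5.65
position: [526.8, 117.4, 176.7]
ee_rot: [-0.676, 0.737, 0.0, -0.0]
contact_force: [-0.4, 0.8, 0.5]
gripper_width: 14.8
grasp_force: 59.7
```

>>> carry_out(
  motion=[
    [0,0,0,0,0,1.5,-1],
    [0,0,0,0,0,3,-1],
    [0,0,0,0,0,3,-1],
  ],
)

```text
clock: 6.02
position: [526.9, 117.4, 173.9]
ee_rot: [-0.676, 0.737, 0.0, -0.0]
contact_force: [-0.6, 0.2, -0.7]
gripper_width: 14.5
grasp_force: 59.7
```

>>> carry_out(
  motion=[
    [0,0,0,0,0,1,-1],
    [0,0,0,0,0,2,-1],
    [0,0,0,0,0,2,-1],
  ],
)

```text
clock: 6.4
position: [527.1, 117.5, 172.7]
ee_rot: [-0.676, 0.737, -0.0, 0.0]
contact_force: [-2.1, -0.2, 4.0]
gripper_width: 14.4
grasp_force: 60.3
```

>>> carry_out(
  motion=[
    [0,0,0,0,0,1,-1],
    [0,0,0,0,0,1,-1],
  ],
)

```text
clock: 6.65
position: [527.1, 117.5, 172.6]
ee_rot: [-0.676, 0.737, -0.0, 0.0]
contact_force: [-4.2, 0.3, 9.1]
gripper_width: 14.5
grasp_force: 60.9
```

>>> carry_out(
  motion=[
    [0,0,0,0,0.8,0,-1],
    [0,0,0,0,0.8,0,-1],
    [0,0,0,0,0.8,0,-0.6],
    [0,0,0,0,0.8,0,-0.2],
    [0,0,0,0,0.8,0,0],
  ],
)

```text
clock: 7.28
position: [526.0, 117.4, 170.5]
ee_rot: [-0.676, 0.737, 0.0, -0.0]
contact_force: [0.7, -0.4, -0.2]
gripper_width: 42.5
grasp_force: 0.0
```

Run:
```python
from h import *
s=read_state();P=s['position'];go([526.5,117,172],-.093)
w=snap('wrist','w4')['color'];c=snap('scene','s4')['color']
u,v=(310,160)
i=c[v-45:v+45,u-33:u+34];i=cv2.convertScaleAbs(cv2.resize(i,(402,540),interpolation=cv2.INTER_CUBIC),alpha=1.5,beta=20)
j=cv2.convertScaleAbs(cv2.resize(w[150:420,180:379],(398,540),interpolation=cv2.INTER_CUBIC),alpha=1.5,beta=20)
cv2.imwrite('pics/c5.png',np.hstack([i,j]))
print([(proj('s4',[526.3,117,z])-[277,115]).round(1)*6 for z in(138,210)],[((proj('w4',[526.3,117,z])-[180,150])*2).round(1)+[402,0] for z in(138,210)])
```

```text
turn [ 0.0007 -0.0004  0.0069] shift [ 0.4 -0.6 -1.5] | pos [526.  117.4 170.5] q [ 0.52  0.31 -0.32 -0.   -0.94 -0.61] w 42.5 t 7.275 F [ 0.7 -0.4 -0.2]
[array([186. , 343.2]), array([198., 219.])] [array([605.4, 221.4]), array([605.8, 422.2])]
```

View pics/c5.png

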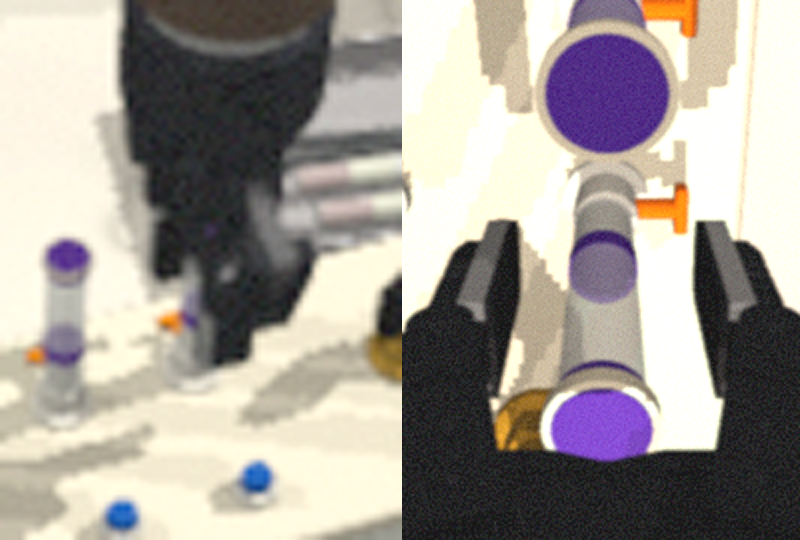

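The cartridge stands upright with its shoulder on the socket: rim at (602,427), against a predicted (606,422). I am lifting clear and going above the wing.

>>> carry_out(
  motion=[
    [0,0,0,0,0,-40,0],
    [0,0,0,0,0,-80,0],
    [0,0,-0.17,-30,-8,-85,0],
    [0,0,-0.34,-75,-20,-85,0],
    [0,0,-0.51,-82,-22,-85,0],
  ],
)

```text
clock: 8.0
position: [555.7, 199.5, 255.5]
ee_rot: [0.842, -0.539, -0.0, -0.0]
contact_force: [-1.0, 0.5, -0.7]
gripper_width: 42.7
grasp_force: 0.0
```

>>> carry_out(
  motion=[
    [0,0,0,0,0,0,0],
    [0,0,0,0,0,0,0],
  ],
)

```text
clock: 8.25
position: [554.9, 196.9, 255.8]
ee_rot: [0.839, -0.544, -0.0, 0.0]
contact_force: [0.0, -0.6, -0.1]
gripper_width: 42.7
grasp_force: 0.0
```

Run:
```python
from h import *
go([555.5,197.5,166],.43)
w=snap('wrist','w5')['color']
print(proj('w5',[555.5,197.5,174]),proj('w5',[526.3,117,210]))
u,v=(280,215)
cv2.imwrite('pics/c6.png',cv2.convertScaleAbs(cv2.resize(w[110:320,140:420],(800,600),interpolation=cv2.INTER_CUBIC),alpha=1.6,beta=25))
```

```text
turn [ 0.0005 -0.0001 -0.0087] shift [-0.3 -0.9 89.8] | pos [554.9 196.9 255.8] q [ 0.62  0.32 -0.07 -0.   -1.18 -0.19] w 42.7 t 8.25 F [ 0.  -0.6 -0.1]
[280.4459127  228.68052377] [393.73782701 144.41872984]
```

View pics/c6.png

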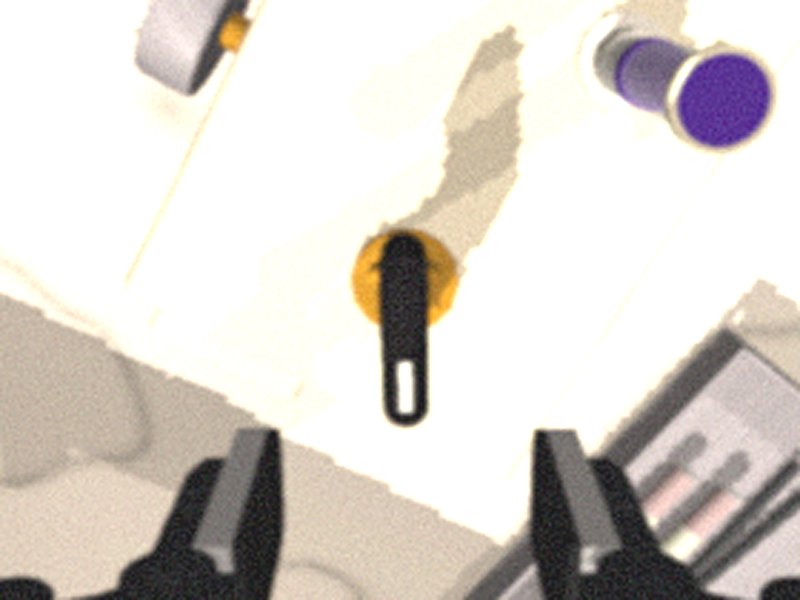

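Run:
```python
from h import *
f=lambda x,y:onz('w5',140+x*.35-.3,110+y*.35-.3,174)
a,b=f(403,233),f(407,424);m=(a+b)/2;print(a,b,m,np.linalg.norm(a-b));d=b-a;ang=np.arctan2(d[1],d[0]);print('wing',ang,'joint~',ang+.093)
go([*m[:2],166],ang-np.pi/2)
```

```text
[566.17674368 173.05880074 174.        ] [545.23976677 217.53277065 174.        ] [555.70825522 195.2957857  174.        ] 49.155782994509856
wing 2.010787085344579 joint~ 2.103787085344579
turn [ 0.0002 -0.     -0.0184] shift [ 1.6 -0.2 90. ] | pos [554.9 196.7 256. ] q [ 0.62  0.32 -0.07 -0.   -1.18 -0.19] w 42.6 t 8.3 F [ 0.9 -0.2  0.4]
```

Run:
```python
from h import *
g=lambda x,y,z:onz('w5',140+x*.35-.3,110+y*.35-.3,z).round(1)
for z in(122,131,140):print(z,g(405,281,z),np.linalg.norm(g(352,281,z)-g(457,281,z)))
print('port rim',g(720,100,210),'near top',g(407,424,174),'far bottom',g(403,233,152),'far top edge',g(403,240,174))
for c in([555.5,197.5],[553.7,199.4]):
  d=np.array([-.426,.905])*20
  print(c,[(((proj('w5',[*(np.array(c)+s*d),z])+.3-[140,110])/.35).round(0)) for s,z in((1,174),(-1,174),(-1,152))])
```

```text
122 [554.1 198.9 122. ] 31.019026419280117
131 [555.3 196.2 131. ] 29.902006621629994
140 [556.5 193.6 140. ] 28.91712295509356
port rim [527.2 117.6 210. ] near top [545.2 217.5 174. ] far bottom [563.8 178.4 152. ] far top edge [565.5 174.6 174. ]
[555.5, 197.5] [array([404., 415.]), array([400., 261.]), array([401., 236.])]
[553.7, 199.4] [array([407., 424.]), array([404., 271.]), array([404., 245.])]
```

The wing lies along image-vertical, with the index end at (407,422), centre about (554.3,197.8) and joint about 2.1 rad. I am descending onto it and gripping.

>>> carry_out(
  motion=[
    [0,0,-0.018,-1.2,0,40,0],
    [0,0,-0.018,-1.2,0,75,-0.2],
    [0,0,-0.018,-1.2,0,90,-0.3],
    [0,0,-0.018,-1.2,0,90,-0.4],
    [0,0,-0.018,-1.2,0,90,-0.4],
  ],
)

```text
clock: 8.93
position: [555.6, 198.7, 167.7]
ee_rot: [0.845, -0.535, 0.001, -0.001]
contact_force: [0.4, 0.3, 0.3]
gripper_width: 25.7
grasp_force: 0.0
```

>>> carry_out(
  motion=[
    [0,0,0,0,0,0,-0.7],
    [0,0,0,0,0,0,-1],
    [0,0,0,0,0,0,-1],
    [0,0,0,0,0,0,-1],
  ],
)

```text
clock: 9.43
position: [554.8, 198.5, 167.6]
ee_rot: [0.845, -0.535, 0.0, -0.001]
contact_force: [-3.3, -0.8, 6.6]
gripper_width: 10.7
grasp_force: 59.7
```

Run:
```python
from h import *
s=read_state();print(s['grasp_force'],s['wrist_torque'])
go([554.3,197.8,166],.44)
```

```text
59.70974385738373 [-0.19237252  0.82957666 -0.09237705]
turn [-0.0013 -0.0002  0.0023] shift [0.4 0.7 1.6] | pos [554.8 198.5 167.6] q [ 0.62  0.39 -0.2   0.   -0.98 -0.18] w 10.7 t 9.425 F [-3.3 -0.8  6.6]
```

>>> carry_out(
  motion=[
    [0,0,0.15,0,0,0,-1],
    [0,0,0.3,0,0,0,-1],
    [0,0,0.45,0,0,0,-1],
    [0,0,0.6,0,0,0,-1],
    [0,0,0.6,0,0,0,-1],
  ],
)

```text
clock: 10.05
position: [554.6, 198.4, 167.6]
ee_rot: [-0.649, 0.761, -0.0, 0.0]
contact_force: [-3.7, -1.0, 6.4]
gripper_width: 10.8
grasp_force: 59.8
```

```bash
cat > q.py <<'E'
from h import *
s=read_state();m=R.from_quat(s['ee_rot']).as_matrix();y=m[:,1]
print('grasp',s['grasp_force'],'T',s['wrist_torque'].round(2),'F tool',(m.T@s['contact_force']).round(1),'joint',round((np.arctan2(y[1],y[0])+np.pi/2+.093)%np.pi,3))
go([554.3,197.8,166],np.arctan2(y[1],y[0]))
E
python3 q.py
```

```text
grasp 59.84830319881439 T [-0.13  0.93 -0.04] F tool [ 1.6  3.5 -6.4] joint 1.505
turn [-0.001   0.0004  0.    ] shift [0.7 0.2 1.6] | pos [554.6 198.4 167.6] q [ 0.62  0.39 -0.2   0.   -0.98 -0.78] w 10.8 t 10.05 F [-3.7 -1.   6.4]
```

>>> carry_out(
  motion=[
    [0,0,0.17,0,0,0,-1],
    [0,0,0.34,0,0,0,-1],
    [0,0,0.51,0,0,0,-1],
    [0,0,0.68,0,0,0,-1],
    [0,0,0.68,0,0,0,-1],
  ],
)

```text
clock: 10.68
position: [554.5, 198.5, 167.6]
ee_rot: [-0.358, 0.934, 0.0, 0.0]
contact_force: [-4.0, 0.0, 7.6]
gripper_width: 11.2
grasp_force: 59.9
```

>>> carry_out(
  motion=[
    [0,0,0.15,0,0,0,-1],
    [0,0,0.3,0,0,0,-1],
    [0,0,0.45,0,0,0,-1],
    [0,0,0.6,0,0,0,-1],
    [0,0,0.6,0,0,0,-1],
  ],
)

```text
clock: 11.3
position: [554.4, 198.6, 167.6]
ee_rot: [-0.066, 0.998, 0.0, 0.0]
contact_force: [-4.1, 0.2, 6.6]
gripper_width: 10.9
grasp_force: 59.9
```

```bash
python3 q.py
```

```text
grasp 59.900094866752625 T [ 0.    1.18 -0.05] F tool [ 4.1  0.8 -6.6] joint 0.225
turn [ 0.0004  0.0007 -0.    ] shift [ 0.2 -0.8  1.6] | pos [554.4 198.6 167.6] q [ 0.62  0.39 -0.2  -0.   -0.98 -2.06] w 10.9 t 11.3 F [-4.1  0.2  6.6]
```

>>> carry_out(
  motion=[
    [0,0,0.06,0,0,0,-1],
    [0,0,0.12,0,0,0,-1],
    [0,0,0.15,0,0,0,-1],
    [0,0,0.15,0,0,0,-1],
  ],
)

```text
clock: 11.8
position: [554.4, 198.6, 167.6]
ee_rot: [0.008, 1.0, 0.0, 0.0]
contact_force: [-4.1, 0.0, 6.9]
gripper_width: 11.0
grasp_force: 59.9
```

```bash
python3 q.py
```

```text
grasp 59.89495933055878 T [0.08 1.23 0.01] F tool [ 4.1 -0.1 -6.9] joint 0.076
turn [ 0.0005  0.0006 -0.    ] shift [ 0.1 -0.9  1.6] | pos [554.4 198.6 167.6] q [ 0.62  0.39 -0.2  -0.   -0.98 -2.21] w 11.0 t 11.8 F [-4.1  0.   6.9]
```

>>> carry_out(
  motion=[
    [0,0,0.04,0,0,0,-1],
    [0,0,0.06,0,0,0,-1],
    [0,0,0.06,0,0,0,-1],
  ],
)

```text
clock: 12.18
position: [554.4, 198.7, 167.6]
ee_rot: [0.038, 0.999, 0.0, 0.0]
contact_force: [-2.8, 0.8, 6.4]
gripper_width: 10.8
grasp_force: 59.9
```

```bash
python3 q.py
```

```text
grasp 59.895978569984436 T [-0.02  1.27  0.  ] F tool [ 2.8  0.6 -6.4] joint 0.016
turn [ 0.0006  0.0006 -0.    ] shift [ 0.  -0.9  1.6] | pos [554.4 198.7 167.6] q [ 0.62  0.39 -0.2  -0.   -0.98 -2.27] w 10.8 t 12.175 F [-2.8  0.8  6.4]
```

>>> carry_out(
  motion=[
    [0,0,0.03,0,0,0,-1],
    [0,0,0.05,0,0,0,-1],
    [0,0,0.05,0,0,0,-1],
  ],
)

```text
clock: 12.55
position: [554.4, 198.7, 167.6]
ee_rot: [0.061, 0.998, -0.0, 0.0]
contact_force: [-4.6, 0.3, 6.7]
gripper_width: 10.9
grasp_force: 64.8
```

```bash
python3 q.py
```

```text
grasp 64.75510239601135 T [0.06 1.25 1.18] F tool [ 4.6 -0.3 -6.7] joint 3.113
turn [-0.0005  0.0009  0.    ] shift [-0.  -0.9  1.6] | pos [554.4 198.7 167.6] q [ 0.62  0.39 -0.2   0.   -0.98 -2.31] w 10.9 t 12.55 F [-4.6  0.3  6.7]
```

>>> carry_out(
  motion=[
    [0,0,0.03,0,0,0,-1],
    [0,0,0.05,0,0,0,-1],
    [0,0,0.05,0,0,0,-1],
  ],
)

```text
clock: 12.92
position: [554.4, 198.7, 167.7]
ee_rot: [0.084, 0.996, -0.001, 0.001]
contact_force: [-5.3, -0.6, 5.8]
gripper_width: 10.4
grasp_force: 87.1
```

```bash
python3 q.py
```

```text
grasp 87.14873280376196 T [-0.07  1.32  2.03] F tool [ 5.1 -1.5 -5.8] joint 3.067
turn [-0.0013  0.0012  0.    ] shift [-0.  -0.9  1.7] | pos [554.4 198.7 167.7] q [ 0.62  0.39 -0.2   0.   -0.98 -2.36] w 10.4 t 12.925 F [-5.3 -0.6  5.8]
```

The screw is seated: the torque rose at the expected wing angle. I am backing it off a quarter turn.

>>> carry_out(
  motion=[
    [0,0,-0.15,0,0,0,-1],
    [0,0,-0.31,0,0,0,-1],
    [0,0,-0.47,0,0,0,-1],
    [0,0,-0.63,0,0,0,-1],
    [0,0,-0.75,0,0,0,-1],
  ],
)

```text
clock: 13.55
position: [554.5, 198.5, 167.6]
ee_rot: [-0.285, 0.959, 0.0, 0.0]
contact_force: [-3.5, -0.8, 6.8]
gripper_width: 11.1
grasp_force: 59.9
```

>>> carry_out(
  motion=[
    [0,0,-0.15,0,0,0,-1],
    [0,0,-0.31,0,0,0,-1],
    [0,0,-0.47,0,0,0,-1],
    [0,0,-0.63,0,0,0,-1],
    [0,0,-0.75,0,0,0,-1],
  ],
)

```text
clock: 14.18
position: [554.6, 198.4, 167.6]
ee_rot: [-0.616, 0.788, -0.0, 0.0]
contact_force: [-3.4, -0.5, 6.0]
gripper_width: 10.6
grasp_force: 59.9
```

>>> carry_out(
  motion=[
    [0,0,-0.07,0,0,0,-1],
    [0,0,-0.13,0,0,0,-1],
    [0,0,-0.13,0,0,0,-1],
    [0,0,-0.13,0,0,0,-1],
  ],
)

```text
clock: 14.68
position: [554.6, 198.4, 167.6]
ee_rot: [-0.664, 0.747, -0.0, 0.0]
contact_force: [-2.5, -0.7, 6.2]
gripper_width: 10.6
grasp_force: 59.8
```

```bash
python3 q.py
```

```text
grasp 59.83290195465088 T [-0.16  1.    0.07] F tool [ 1.   2.4 -6.2] joint 1.546
turn [-0.001   0.0003  0.    ] shift [0.7 0.3 1.6] | pos [554.6 198.4 167.6] q [ 0.62  0.39 -0.2   0.   -0.98 -0.74] w 10.6 t 14.675 F [-2.5 -0.7  6.2]
```

>>> carry_out(
  motion=[
    [0,0,-0.03,0,0,0,-1],
    [0,0,-0.03,0,0,0,-1],
    [0,0,-0.03,0,0,0,-1],
  ],
)

```text
clock: 15.05
position: [554.6, 198.5, 167.6]
ee_rot: [-0.676, 0.737, -0.0, 0.0]
contact_force: [-2.9, -0.3, 6.2]
gripper_width: 10.9
grasp_force: 59.8
```

```bash
python3 q.py
python3 - <<'E'
from h import *
c=snap('scene','s9')['color'];w=snap('wrist','w9')['color']
f=lambda i:cv2.convertScaleAbs(cv2.resize(i,(400,560),interpolation=cv2.INTER_CUBIC),alpha=1.5,beta=20)
cv2.imwrite('pics/c9.png',np.hstack([f(c[100:240,280:380]),f(w[0:420,180:480])]))
E
```

```text
grasp 59.833601117134094 T [-0.17  0.93  0.1 ] F tool [ 0.5  2.8 -6.2] joint 1.576
turn [-0.001   0.0003  0.    ] shift [0.7 0.3 1.6] | pos [554.6 198.5 167.6] q [ 0.62  0.39 -0.2   0.   -0.98 -0.71] w 10.9 t 15.05 F [-2.9 -0.3  6.2]
```

View pics/c9.png

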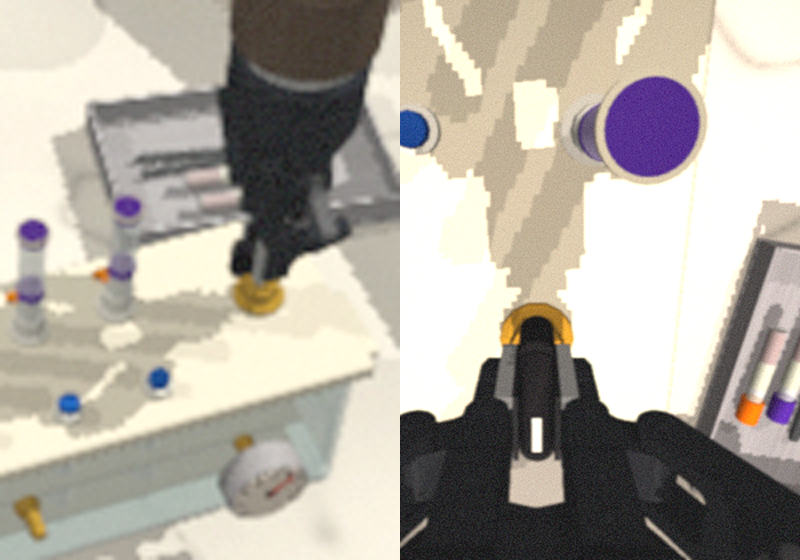

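The cartridge stands upright in the port, with its rim at (127,207) level with its neighbour. The wing is held flat between the pads with its index line toward +y at (537,435). The joint reads about 1.57 rad open, so I am handing in.

```bash
python3 -c "
from bench import *
print(job_done())"
```

```text
the job is handed in; nothing more can be done
None
```

The fresh purple-banded cartridge is upright and fully home in the open port, and the bleed screw was seated, backed off a quarter turn and is still held in the gripper at that setting. The job was handed in at about 15 s.

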